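Dispense one brake tip and slide it into the job tray

ROBOT

A 7-joint arm with a two-finger parallel gripper is mounted at the origin on the work surface. World frame = base frame: x ahead of the robot, y to its left, z up, the work surface at z = 0. Lengths are in m, angles in rad, forces in N, time in s.
With the tool pointing down it reaches from about 0.35 to 0.9 m from the base axis. Payload 7.2 kg.
Tool frame: the origin (TCP) lies at the very end of the fingers, on their centre line; the grasp point (between the pads) lies 19 mm behind it (robot.grip_depth is the distance from the TCP to the grasp point, in m); x points along the fingers, y is the direction in which the jaws open and shut, and the axes are right-handed (so a half turn about x gives the same grasp; the last joint's range is limited). The gripper opens to 88 mm and grips with 3 to 60 N. Pads are 20 mm wide; open, the fingers measure 115 mm over their backs; the gripper's body (75 mm by 178 mm) begins 61 mm behind the grasp point.
Start: joints at [-1.407, 0.411, -0.013, 1.596, 0.006, 1.134, -0.082], TCP at [0.144, 0.608, 0.223] pointing down, gripper open.
Joint ranges: [-2.95, 2.95], [-0.29, 1.99], [-1.47, 1.44], [0.14, 2.54], [-1.03, 4.17], [0.13, 1.85], [-2.86, 2.86]. Speed limits (rad/s): [2.39, 2.39, 3.01, 3.01, 3.14, 3.14, 3.14].

INTERFACE

Orientations are given as a rotation vector (axis times angle).
In Python, from bench import robot gives the robot as it stands.
- The arm moves only by the shell command python3 -m crank 'ROWS'. ROWS is JSON, a list of rows, each a list of 3 entries, a list of its own where there are three numbers: the turn, a rotation vector about the tool's x, y, z in degrees, then the shift along the tool's x, y, z in cm, then the closure, from -1 (fully open) to 1 (shut), so that 0 is half open. A call has exactly 10 rows; each row is the pose to reach, as a shift and turn from the pose commanded when the call began, along the tool's axes at that moment; what a row does not reach only later rows make up. A row lasts 1/10 s, in which the tool goes at most 50 mm and 8.59 degrees, less where a joint would pass 70% of its speed; a pose out of reach is approached as far as the arm can. A call with a gripper value outside its range is refused whole. The fingers move at their own pace and stop on an object; the grip force is fixed at half the most. Time passes only in rows, so rows that repeat a pose let the fingers close, or fill a call up. It gives the time, the measured TCP pose, the force and the opening at its end, in the units of the state.
- robot.read_state(): the state, without advancing time (a new reading comes with each control period).
- robot.get_image(name): name is "scene" or "side" or "wrist"; returns the picture (384x512x3 uint8, red, green, blue); there is no depth.
- robot.calibration(name): a dict with "camera_matrix" (3x3 intrinsics, pixels), "dist" ([k1, k2, p1, p2, k3] as OpenCV has them; the pictures are not rectified), "pose" (4x4, takes a point from camera to world coordinates). Camera axes: x right, y up, looking along -z (the intrinsics and any distortion apply to the point x, -y, -z); pixel columns grow to the right and rows downward; lengths in m; the calibration is good to about 2 mm. A picture is of the moment at which its call begins: read the wrist's pose just before it. calibration takes no time and is no camera call; for the wrist camera it gives the pose at the moment of the call.
- robot.finish_job(): hands the job in, once; it reports no verdict.
The state is a dict: "t": time; "qpos": joint angles; "joint_vel": joint speeds; "effort": joint torques, N m; "position": TCP position; "eef_rot": TCP orientation; "wrist_force": force on the tool from outside, world axes, zero at the start; "ft_torque": the same for the moment, N m; "gripper_width": opening from 0.0 (shut) to 1.0 (fully open).
Only numpy, scipy, OpenCV 4.12 (cv2) and the standard library are available. Lean on these libraries where they do the work, as an engineer would, in place of code of your own. Each camera call takes 0.05 s, during which the arm holds its last target.

TASK

Push the black knob of the tip dispenser all the way in once and let it spring back, so that exactly one rubber tip comes out on the counter. Then, with the fingertips, slide that tip along the counter through the open front of the low grey job tray until it lies flat and wholly inside, without picking it up or tipping it. Leave the old clamp shoe in the tray and the other parts on the counter where they lie.

Things in the scene. Friction and masses are not known exactly. Their poses are not given: they have to be found in the camera images.
- dispenser: Tip dispenser bolted to the counter: square aluminium magazine 42 x 42 x 58 mm, open top, slotted sides; feet 4 mm high out to y = +-37 mm; slide guide behind it (x 21 to 43 mm, 21 mm tall). Origin on the counter under the magazine's middle; x points back, where the slide and knob stick out; z up. Tips leave along -x by the 16 mm high slot at the foot of the face at x = -21 mm.
- slide (a joint): Travel of the dispenser's push slide along the dispenser's -x: 0 = sprung out (rest), 0.052 m = fully in. The spring takes 3 N to start and 8 N fully in and returns the slide when let go. Each full stroke pushes the lowest tip out; the next drops down when the slide returns.
- knob_face (a point): Centre of the flat outer face of the black round palm knob (36 mm diameter, 12 mm thick, axis level) at the end of the slide, 21 mm above the counter, 112 mm behind the dispenser's origin at rest. It is pushed level along the dispenser's -x.
- tip1_mid (a point): Centre of the lowest tip in the magazine, which comes out first: a tan rubber brake tip, a flat disc of 30 mm diameter, 12 mm high, small blind hole on top, 16 g; it slides flat on the counter. A full stroke leaves it standing clear of the outlet with its centre about 50 mm from the dispenser's origin.
- tip2_mid (a point): Centre of the second tip in the stack (same kind and size); it must stay in the magazine.
- tip3_mid (a point): Centre of the third tip in the stack (same); stays in the magazine.
- tip4_mid (a point): Centre of the fourth, topmost tip in the stack (same); stays in the magazine.
- tray: Grey sheet-metal job tray screwed to the counter, like a dustpan: 120 mm deep (x), 130 mm wide (y), walls 16 mm high and 3 mm thick at x = +60 mm and y = +-65 mm, open front at x = -60 mm. Its floor is level with the counter, no step. Origin at the middle of its floor; x points from the open front to the back wall, z up.
- shoe_mid (a point): Middle (8 mm up) of the old rusty steel brake clamp shoe, loose, 26 x 58 x 21 mm, lying across the back of the tray about 38 mm behind the tray's middle, its long side roughly along the tray's y; stays where it is.
- old_tip_mid (a point): Centre of a worn tan rubber tip, 30 mm diameter, 12 mm high, lying loose on the counter; to be left alone.
- wheel_mid (a point): Centre of a red plastic adjuster wheel, 44 mm diameter, 15 mm high, lying flat and loose on the counter; to be left alone.
- clip_mid (a point): Middle of a nickel-plated hand rim clip, a curled strap with a flat tab, about 48 x 16 mm and 25 mm high, loose on the counter; to be left alone.
There are look-alikes about, which are no part of the job. Several things have the shape of the tray; the one meant has the colours described above.

How it is judged:
On the way, in this order (a step that is already met when the one before it is completed fails the run):
1. the knob is pushed fully in (at least 47 of 52 mm) (value of joint slide above 0.047 m), for 0.05 s.
2. the knob is let spring back out, and one tip lies on the counter wholly clear of the outlet (value of joint slide below 0.005 m and x of tip1_mid in the frame of dispenser below -0.036 m), for 0.1 s.
At the end, for the whole second after the job is handed in: The ejected tip lies flat and still, wholly inside the job tray (1 mm grace); the knob is out again (within 5 mm); the other three tips are still in the magazine; shoe, worn tip, adjuster wheel and clip lie within 15 mm of where they were (x of tip1_mid in the frame of tray between -0.044 and 0.046 m and y of tip1_mid in the frame of tray between -0.049 and 0.049 m and height (world z) of tip1_mid below 0.009 m and angle between tip1_mid's own z axis and vertical below 0.15 rad and linear speed of tip1 below 0.01 m/s and value of joint slide below 0.005 m and x of each of tip2_mid, tip3_mid, tip4_mid in the frame of dispenser above -0.02 m and distance of each of old_tip_mid, wheel_mid, clip_mid, shoe_mid from where it was at the start of the episode below 0.015 m); the robot touches nothing.
It fails at once if a second tip is pushed out of the magazine (more than 20 mm) (not (x of each of tip2_mid, tip3_mid, tip4_mid in the frame of dispenser above -0.02 m)).
It fails at once if the tip is lifted (more than 10 mm) (height (world z) of tip1_mid above 0.016 m).
It fails at once if the tip is tipped over (angle between tip1_mid's own z axis and vertical above 0.6 rad).
It fails at once if the old clamp shoe is moved more than 15 mm (distance of shoe_mid from where it was at the start of the episode above 0.015 m).
It fails at once if the worn tip, adjuster wheel or hand rim clip is moved more than 15 mm (distance of any of old_tip_mid, wheel_mid, clip_mid from where it was at the start of the episode above 0.015 m).
It also fails if it takes over 67 s, if anything falls off the work surface, if the arm or the gripper's body presses on something with over 40 N, if the wrist force passes 120 N, or if a joint passes its speed limit or range.

## Working session

There is one attempt and no reset: what is moved stays moved. The work goes in short steps, Python scripts to look and compute and a shell command to move; the robot and the scene stay as the last step left them, time stands still between calls to the robot, and variables do not carry over. Pictures are saved under pics/ and viewed, and the job is handed in when it is done.

```bash
mkdir -p pics; ls; python3 - <<'E'
from bench import robot
import cv2
s=robot.read_state();print(s)
for n in ["scene","side","wrist"]:
    c=robot.calibration(n);im=robot.get_image(n)
    cv2.imwrite(f"pics/{n}0.png",im[:,:,::-1])
    print(n,c)
E
```

```text
pics
{'t': 0.0, 'qpos': array([-1.40721177,  0.41186921, -0.01270068,  1.59700264,  0.00557902,
        1.13431413, -0.08216931]), 'joint_vel': array([ 5.35339554e-04,  7.95971737e-04, -6.96929227e-05,  2.57118476e-03,
       -1.64726348e-04, -1.77754415e-03,  3.04583161e-04]), 'effort': array([-5.78645722e-05, -5.87950659e+01,  6.42099883e-01, -2.91070157e+01,
       -5.36944577e-02,  1.83945318e-02,  1.29000205e-04]), 'position': array([0.14349912, 0.6077993 , 0.22184521]), 'eef_rot': array([ 0.18071942,  1.56321213, -0.18316766]), 'wrist_force': array([-0.20951038,  0.19461398,  0.30324227]), 'ft_torque': array([ 0.00952667,  0.00804928, -0.02561339]), 'gripper_width': 0.9984132935843099}
scene {'camera_matrix': array([[378.17662362,   0.        , 251.64034454],
       [  0.        , 378.17662362, 192.01625193],
       [  0.        ,   0.        ,   1.        ]]), 'dist': array([-0.11905338,  0.        ,  0.        ,  0.        ,  0.        ]), 'pose': array([[-0.57913821, -0.48018385,  0.65880376,  1.14717401],
       [ 0.81500831, -0.35984803,  0.45417051,  0.37946788],
       [
[... 439 characters left out ...]

       [-0.7032771 , -0.48068287,  0.52377981,  0.38019049],
       [-0.02138087,  0.75073566,  0.66025663,  0.51561948],
       [ 0.        ,  0.        ,  0.        ,  1.        ]])}
wrist {'camera_matrix': array([[276.22004873,   0.        , 256.08245745],
       [  0.        , 276.22004873, 190.06722751],
       [  0.        ,   0.        ,   1.        ]]), 'dist': array([-0.06047253,  0.        ,  0.        ,  0.        ,  0.        ]), 'pose': array([[ 0.22976261, -0.94158031, -0.2462431 ,  0.076824  ],
       [ 0.97324561,  0.22190705,  0.05958395,  0.62459683],
       [-0.00145999, -0.25334518,  0.96737484,  0.38497374],
       [ 0.        ,  0.        ,  0.        ,  1.        ]])}
```

View pics/scene0.png

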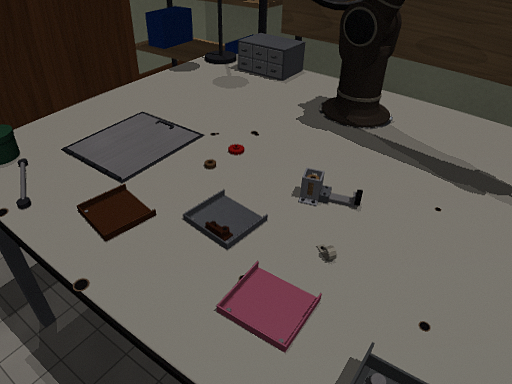

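View pics/side0.png

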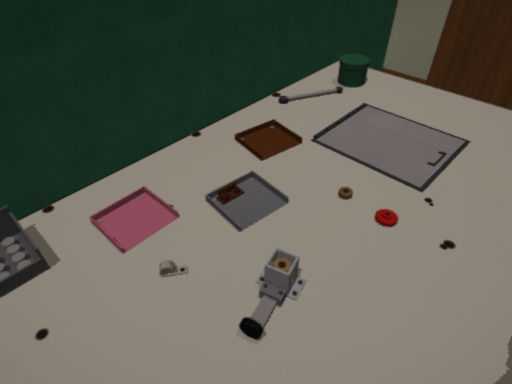

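View pics/wrist0.png

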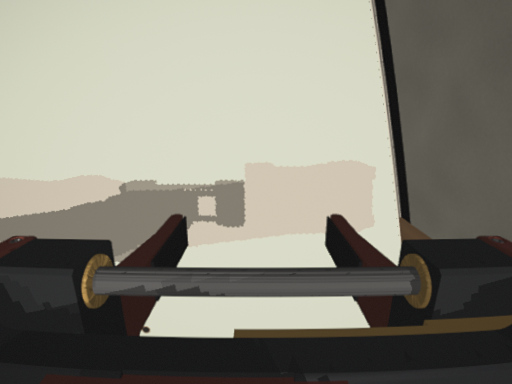

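The scene view shows the grey tray at (225,218) with the rusty shoe in it. The brown tray at (116,211) and the pink one at (270,303) are look-alikes: only the (225,218) one is grey and holds the shoe. The dispenser is at (313,187) with its knob at (358,198). The worn tip is at (210,163), the wheel at (236,149) and the clip at (327,251). Next I'll enlarge both views.

```bash
cat > h.py <<'E'
import numpy as np, cv2
from bench import robot
def ray(n,px,c=None):
    c=c or robot.calibration(n)
    p=cv2.undistortPoints(np.array([[px]],float),c["camera_matrix"],c["dist"])[0,0]
    T=c["pose"]; d=T[:3,:3]@np.array([p[0],-p[1],-1.]); return T[:3,3],d/np.linalg.norm(d)
def plane(n,px,z,c=None):
    o,d=ray(n,px,c); return o+d*(z-o[2])/d[2]
def tri(a,b,na="scene",nb="side"):
    o1,d1=ray(na,a);o2,d2=ray(nb,b)
    A=np.stack([d1,-d2],1);s=np.linalg.lstsq(A,o2-o1,rcond=None)[0]
    p,q=o1+s[0]*d1,o2+s[1]*d2
    return (p+q)/2,np.linalg.norm(p-q)
def proj(n,P,c=None):
    c=c or robot.calibration(n);T=c["pose"]
    q=(np.atleast_2d(P)-T[:3,3])@T[:3,:3]; q=q*[1,-1,-1]
    return cv2.projectPoints(q,np.zeros(3),np.zeros(3),c["camera_matrix"],c["dist"])[0][:,0]
E
python3 - <<'E'
import cv2
a=cv2.imread("pics/scene0.png");b=cv2.imread("pics/side0.png")
def crop(im,x0,y0,w,h,f,name):
    cv2.imwrite("pics/"+name,cv2.resize(im[y0:y0+h,x0:x0+w],None,fx=f,fy=f,interpolation=cv2.INTER_CUBIC))
crop(a,175,160,200,110,4,"c1.png");crop(b,195,165,130,180,3.3,"c2.png")
E
```

```text
(no output)
```

View pics/c1.png

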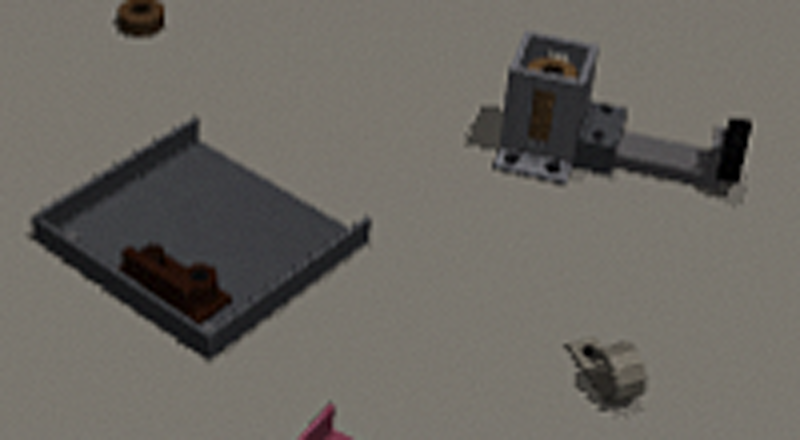

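View pics/c2.png

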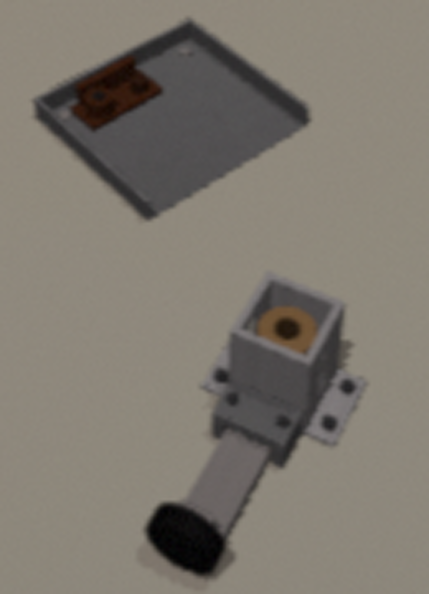

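```bash
python3 - <<'E'
from h import *
S=lambda x,y:(175+x/4-.4,160+y/4-.4)
D=lambda x,y:(195+x/3.3-.35,165+y/3.3-.35)
for n,a,b in [("frontL top",S(197,120),D(309,108)),("frontR top",S(368,220),D(150,205)),("backshoe top",S(210,340),D(38,102)),("back2 top",S(33,220),D(190,20)),
 ("mag a",S(530,33),D(342,300)),("mag b",S(598,42),D(306,355)),("mag c",S(583,78),D(232,333)),("mag d",S(510,68),D(268,274)),("knob",S(742,150),D(186,540)),
 ("shoe",S(175,285),D(118,88))]:
    p,e=tri(a,b);print(n,p.round(4),round(e*1000,1))
E
```

```text
frontL top [ 0.6173 -0.0623  0.0135] 0.1
frontR top [0.6313 0.0638 0.0122] 1.5
backshoe top [0.7488 0.0509 0.0114] 0.1
back2 top [ 0.7362 -0.0763  0.0129] 0.4
mag a [0.4853 0.0736 0.0578] 1.5
mag b [0.4757 0.1117 0.0613] 0.1
mag c [0.5108 0.1224 0.0589] 4.4
mag d [0.5232 0.0834 0.0569] 2.3
knob [0.4671 0.2017 0.0221] 2.0
shoe [0.7239 0.0063 0.0069] 5.8
```

```bash
cat >> h.py <<'E'
from scipy.spatial.transform import Rotation as R
def to_tool(target, yaw=None, st=None):
    """shift (cm, tool axes) to target TCP; turn about tool x (deg) so that tool z horizontal points along yaw(deg), tool x down"""
    st=st or robot.read_state(); M=R.from_rotvec(st["eef_rot"])
    sh=M.inv().apply(np.array(target)-st["position"])*100
    out=[sh.round(2)]
    if yaw is not None:
        y=np.radians(yaw); z=np.array([np.cos(y),np.sin(y),0]); x=np.array([0,0,-1.]); G=np.stack([x,np.cross(z,x),z],1)
        out.append(np.degrees((M.inv()*R.from_matrix(G)).as_rotvec()).round(1))
    return out
E
python3 - <<'E'
from h import *
s=robot.read_state();print(R.from_rotvec(s["eef_rot"]).as_matrix().round(3))
O=np.array([.4987,.0978]);
for yaw in (-73.5,106.5): print(to_tool([.445,.28,.2],yaw))
E
```

```text
[[-0.     0.23   0.973]
 [-0.001  0.973 -0.23 ]
 [-1.    -0.001  0.   ]]
[array([  2.24, -24.99,  36.87]), array([60.2,  0. ,  0.1])]
[array([  2.24, -24.99,  36.87]), array([-1.198e+02, -1.000e-01,  0.000e+00])]
```

```bash
python3 -m crank '[[[8,0,0],[0,-3,4],1],[[16,0,0],[0,-6,8],1],[[24,0,0],[0,-9,12],1],[[32,0,0],[0,-12,16],1],[[40,0,0],[0.5,-15,20],1],[[48,0,0],[1,-18,24.5],1],[[55,0,0],[1.5,-21,29],1],[[60,0,0],[2,-23,33],1],[[60,0,0],[2,-25,36.5],1],[[60,0,0],[2,-25,37],1]]'
python3 - <<'E'
from h import *
print(robot.read_state()["qpos"].round(2))
O=np.array([.4987,.0978]);u=np.array([-.284,.959])
print(to_tool([*(O+.147*u),.15],-73.5),to_tool([*(O+.147*u),.011],-73.5))
cv2.imwrite("pics/w1.png",robot.get_image("wrist")[:,:,::-1])
E
```

```text
t: 1.15
position: [0.4501, 0.2746, 0.2027]
eef_rot: [0.997, 1.328, -0.998]
wrist_force: [-0.3, 0.6, 0.6]
gripper_width: 0.128
[-0.94  0.27  0.37  1.88 -0.11  1.02 -0.25]
[array([ 5.28, -0.35,  3.62]), array([-0.2,  0.1, -0.1])] [array([19.18, -0.36,  3.59]), array([-0.2,  0.1, -0.1])]
```

View pics/w1.png

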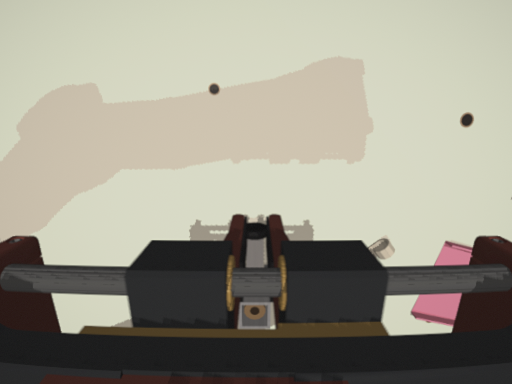

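The wrist view shows the knob at (257,230) and the magazine at (256,312), both centred between the fingers, so yaw and lateral alignment are good. I'll go down behind the knob next.

```bash
python3 -m crank '[[[0,0,0],[3,-0.1,0.5],1],[[0,0,0],[7,-0.2,1],1],[[0,0,0],[11,-0.3,1.5],1],[[0,0,0],[14,-0.3,2],1],[[0,0,0],[16,-0.3,2.5],1],[[0,0,0],[17.5,-0.3,3],1],[[0,0,0],[18.5,-0.3,3.4],1],[[0,0,0],[19,-0.3,3.6],1],[[0,0,0],[19.1,-0.3,3.6],1],[[0,0,0],[19.1,-0.3,3.6],1]]'
python3 - <<'E'
from h import *
O=np.array([.4987,.0978]);u=np.array([-.284,.959])
s=robot.read_state();print(s["gripper_width"],to_tool([*(O+.122*u),.011],-73.5))
for n in("side","scene"):
  im=robot.get_image(n)[:,:,::-1]
  c=im[150:350,150:400] if n=="side" else im[130:280,230:430]
  cv2.imwrite(f"pics/{n}2.png",cv2.resize(c,None,fx=3,fy=3))
E
```

```text
t: 2.2
position: [0.4539, 0.2452, 0.0121]
eef_rot: [0.992, 1.333, -0.991]
wrist_force: [0.3, -0.6, 0.4]
gripper_width: 0.001
0.001301019266758651 [array([0.11, 0.1 , 3.21]), array([ 0.2, -0. , -0. ])]
```

View pics/scene2.png

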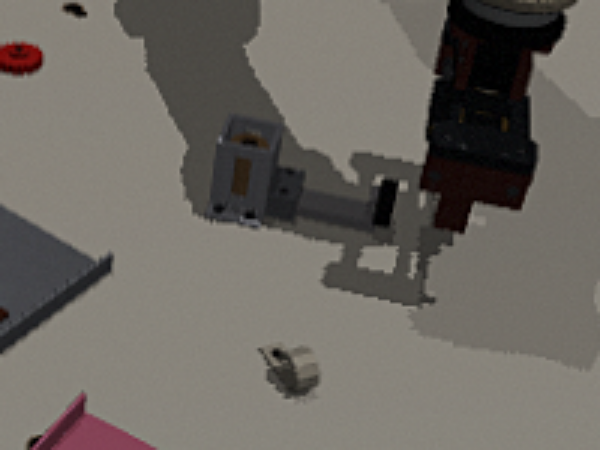

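View pics/side2.png

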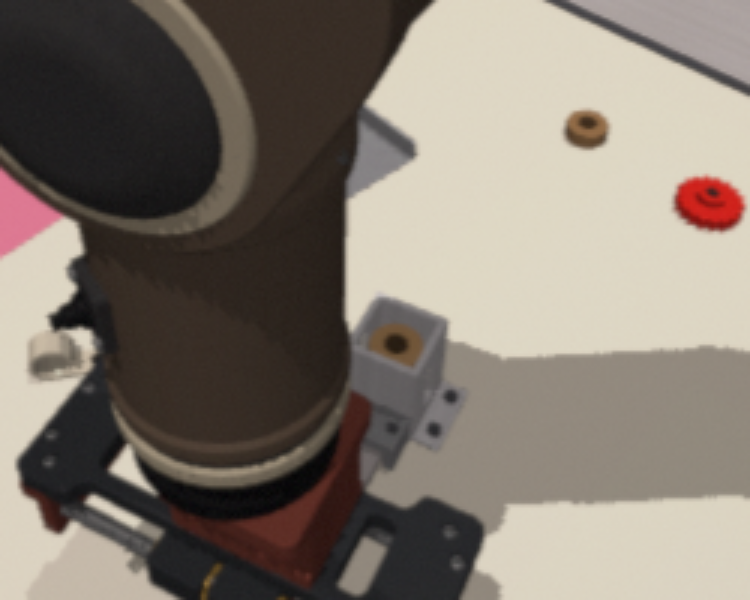

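The scene crop shows the closed fingers lined up behind the knob (crop (385,203)) with the dispenser still at rest. I'll move up to contact.

```bash
python3 -m crank '[[[0,0,0],[0,0.1,0.4],1],[[0,0,0],[0,0.1,0.8],1],[[0,0,0],[0,0.1,1.2],1],[[0,0,0],[0,0.1,1.6],1],[[0,0,0],[0,0.1,2],1],[[0,0,0],[0,0.1,2.4],1],[[0,0,0],[0,0.1,2.8],1],[[0,0,0],[0,0.1,3.1],1],[[0,0,0],[0,0.1,3.4],1],[[0,0,0],[0,0.1,3.4],1]]'
python3 -m crank '[[[0,0,0],[0,0,0],1],[[0,0,0],[0,0,0],1],[[0,0,0],[0,0,0],1],[[0,0,0],[0,0,0],1],[[0,0,0],[0,0,0],1],[[0,0,0],[0,0,0],1],[[0,0,0],[0,0,0],1],[[0,0,0],[0,0,0],1],[[0,0,0],[0,0,0],1],[[0,0,0],[0,0,0],1]]'
python3 - <<'E'
from h import *
O=np.array([.4987,.0978]);u=np.array([-.284,.959])
s=robot.read_state();print((s["position"][:2]-O)@u)
im=robot.get_image("scene")[:,:,::-1];cv2.imwrite("pics/s3.png",cv2.resize(im[130:280,230:430],None,fx=4,fy=4))
E
```

```text
t: 3.3
position: [0.4644, 0.2127, 0.0117]
eef_rot: [0.992, 1.334, -0.991]
wrist_force: [-1.4, 3.2, -0.7]
gripper_width: 0.005
t: 4.3
position: [0.4645, 0.2124, 0.0116]
eef_rot: [0.992, 1.333, -0.992]
wrist_force: [-1.2, 2.9, 0.4]
gripper_width: 0.005
0.11961685426087947
```

View pics/s3.png

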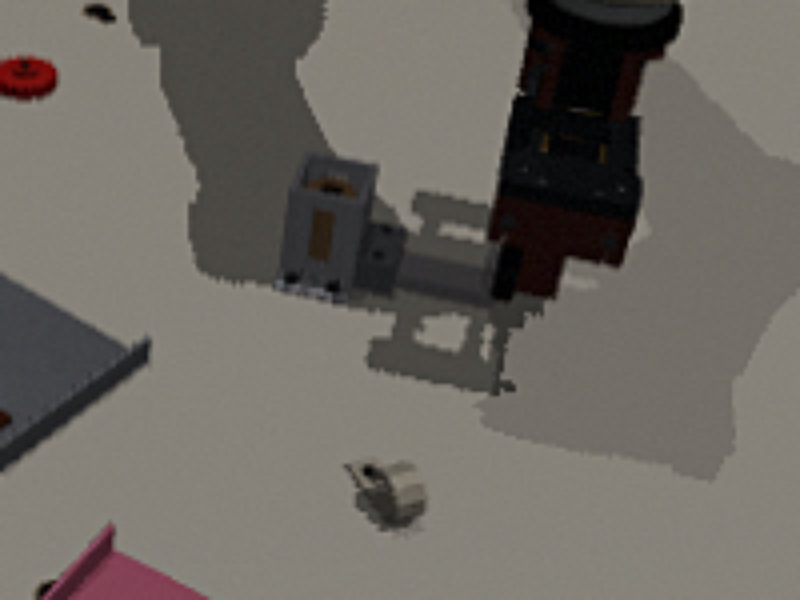

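The fingers are touching the knob at about 3.2 N, which matches the spring preload. I'll push slowly.

```bash
python3 -m crank '[[[0,0,0],[0,0,0.5],1],[[0,0,0],[0,0,1],1],[[0,0,0],[0,0,1.5],1],[[0,0,0],[0,0,2],1],[[0,0,0],[0,0,2.5],1],[[0,0,0],[0,0,3],1],[[0,0,0],[0,0,3.5],1],[[0,0,0],[0,0,4],1],[[0,0,0],[0,0,4.4],1],[[0,0,0],[0,0,4.6],1]]'
```

```text
t: 5.35
position: [0.4771, 0.169, 0.0116]
eef_rot: [0.991, 1.335, -0.991]
wrist_force: [-3.9, 7.7, 1.5]
gripper_width: 0.003
```

```bash
python3 -m crank '[[[0,0,0],[0,0,0.2],1],[[0,0,0],[0,0,0.3],1],[[0,0,0],[0,0,0.4],1],[[0,0,0],[0,0,0.5],1],[[0,0,0],[0,0,0.6],1],[[0,0,0],[0,0,0.7],1],[[0,0,0],[0,0,0.7],1],[[0,0,0],[0,0,0.7],1],[[0,0,0],[0,0,0.7],1],[[0,0,0],[0,0,0.7],1]]'
python3 - <<'E'
from h import *
O=np.array([.4987,.0978]);u=np.array([-.284,.959])
s=robot.read_state();print((s["position"][:2]-O)@u)
im=robot.get_image("scene")[:,:,::-1];cv2.imwrite("pics/s4.png",cv2.resize(im[130:280,230:430],None,fx=4,fy=4))
E
```

```text
t: 6.35
position: [0.478, 0.1655, 0.0117]
eef_rot: [0.991, 1.339, -0.988]
wrist_force: [-7.2, 14.5, 1.8]
gripper_width: 0.006
0.07084103078233049
```

View pics/s4.png

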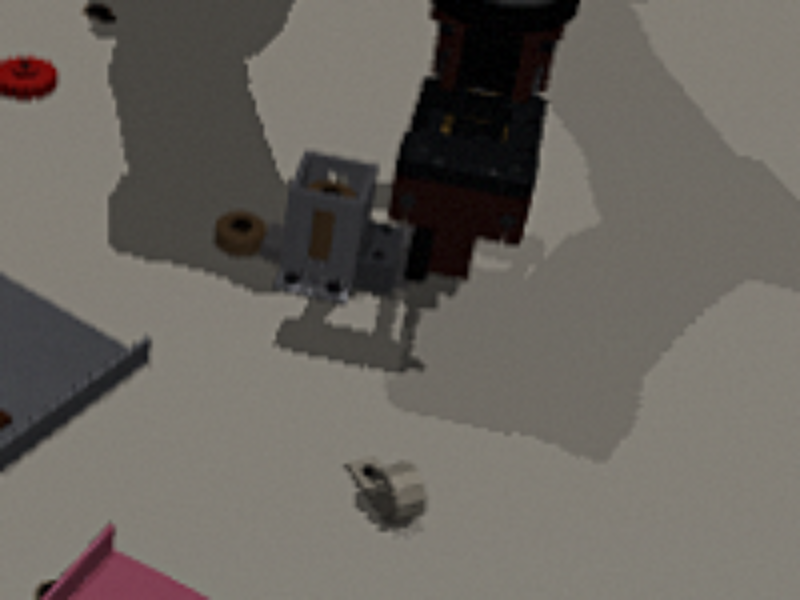

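The tip is out at crop (240,230), and the force rose to 16 N against the end stop, so the slide is fully in. I'll retract.

```bash
python3 -m crank '[[[0,0,0],[0,0,-0.8],1],[[0,0,0],[0,0,-1.6],1],[[0,0,0],[0,0,-2.4],1],[[0,0,0],[0,0,-3.2],1],[[0,0,0],[0,0,-4],1],[[0,0,0],[0,0,-4.8],1],[[0,0,0],[0,0,-5.6],1],[[0,0,0],[0,0,-6.6],1],[[0,0,0],[0,0,-7.6],1],[[0,0,0],[0,0,-8],1]]'
python3 - <<'E'
from h import *
im=robot.get_image("scene")[:,:,::-1];cv2.imwrite("pics/scene5.png",im);cv2.imwrite("pics/s5.png",cv2.resize(im[130:280,180:380],None,fx=4,fy=4))
print(robot.read_state()["position"])
E
```

```text
t: 7.4
position: [0.4566, 0.2392, 0.0116]
eef_rot: [0.991, 1.333, -0.991]
wrist_force: [-0.9, 0.5, 0.3]
gripper_width: 0.006
[0.45645348 0.23947714 0.01161197]
```

View pics/s5.png

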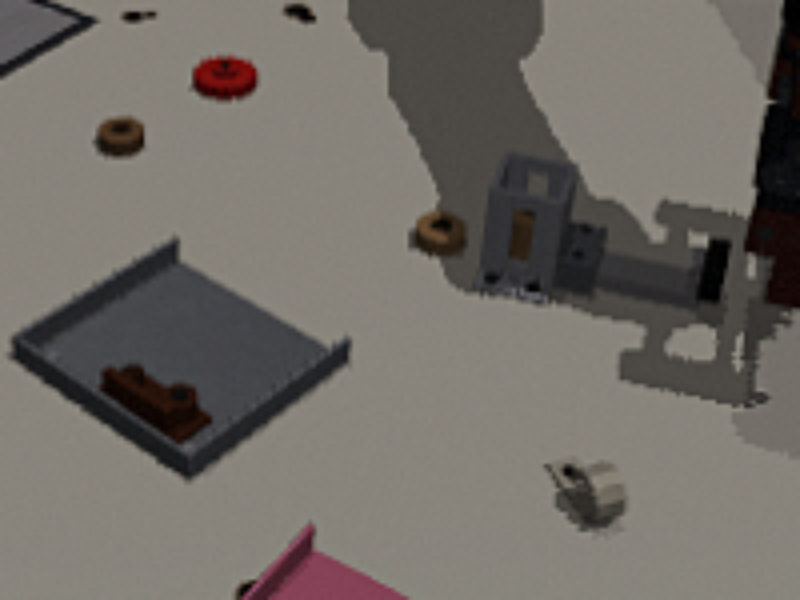

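The knob is back out at crop (712,270), and one tip stands at (441,231), clear of the outlet. Next I'll measure the tip.

```bash
python3 - <<'E'
from h import *
im=cv2.imread("pics/scene5.png");h=cv2.cvtColor(im,cv2.COLOR_BGR2HSV)
m=cv2.inRange(h,(6,70,30),(22,255,255));m[:,:280]=0;m[:, 300:]=0;m[:175]=0;m[:205]=m[:205];m[205:]=0
ys,xs=np.nonzero(m);print(len(xs),xs.min(),xs.max(),ys.min(),ys.max(),xs.mean(),ys.mean())
c=((xs.min()+xs.max())/2,(ys.min()+ys.max())/2)
O=np.array([.4987,.0978]);u=np.array([-.284,.959]);v=np.array([-u[1],u[0]])
for p in (c,(xs.mean(),ys.mean())):
  P=plane("scene",p,.006);d=P[:2]-O;print(P,d@u,d@v)
for n,p in (("old",(210,163.5)),("wheel",(236,149)),("clip",(327,251))):print(n,plane("scene",p,.007))
E
```

```text
106 284 296 182 193 289.6509433962264 188.03773584905662
[0.51074892 0.04892024 0.006     ] -0.05029758526393032 0.002326938716983666
[0.51306958 0.04935561 0.006     ] -0.0505391277165786 -2.2220569915867592e-05
old [ 0.54494705 -0.1656149   0.007     ]
wheel [ 0.44794067 -0.15691862  0.007     ]
clip [0.64639721 0.21202549 0.007     ]
```

```bash
python3 -m crank '[[[0,0,0],[-4,0,0],1],[[0,0,0],[-9,0,0],1],[[6,0,0],[-13,0,0],0.6],[[14,0,0],[-14,0,0],0.6],[[22,0,0],[-14,0,0],0.6],[[30,0,0],[-14,0,0],0.6],[[38,0,0],[-14,0,0],0.6],[[46,0,0],[-14,0,0],0.6],[[54,0,0],[-14,0,0],0.6],[[60,0,0],[-14,0,0],0.6]]'
python3 - <<'E'
from h import *
O=np.array([.4987,.0978]);u=np.array([-.284,.959]);v=np.array([-u[1],u[0]])
s=robot.read_state();print(s["gripper_width"]*88,s["qpos"].round(2))
P=O-.052*u+.044*v;print(P,to_tool([*P,.15],-163.5))
E
```

```text
t: 8.45
position: [0.4569, 0.2377, 0.1517]
eef_rot: [1.744, 0.747, -1.744]
wrist_force: [0.8, -0.2, 0.1]
gripper_width: 0.202
17.739002297452274 [-1.06  0.34  0.6   1.97 -0.24  0.9  -1.09]
[0.471272 0.035436] [array([ 0.17, 15.  , 13.64]), array([29.9,  0. , -0. ])]
```

```bash
python3 -m crank '[[[5,0,0],[0,2.5,2.2],0.6],[[10,0,0],[0,5,4.4],0.6],[[15,0,0],[0,7.5,6.6],0.6],[[20,0,0],[0,10,9],0.6],[[25,0,0],[0,12.5,11.5],0.6],[[30,0,0],[0,14,13],0.6],[[30,0,0],[0,15,13.6],0.6],[[30,0,0],[0,15,13.6],0.6],[[30,0,0],[0,15,13.6],0.6],[[30,0,0],[0,15,13.6],0.6]]'
python3 - <<'E'
from h import *
O=np.array([.4987,.0978]);u=np.array([-.284,.959]);v=np.array([-u[1],u[0]])
s=robot.read_state();print(s["gripper_width"]*88,s["qpos"].round(2))
P=O-.052*u+.044*v;print(P,to_tool([*P,.006],-163.5))
c=robot.calibration("wrist")
im=robot.get_image("wrist")[:,:,::-1];cv2.imwrite("pics/w6.png",im)
print(proj("wrist",[[.512,.049,.012]],c),c["pose"].round(3))
E
```

```text
t: 9.45
position: [0.4727, 0.0377, 0.1515]
eef_rot: [2.063, 0.307, -2.063]
wrist_force: [0.2, 0.7, -0.1]
gripper_width: 0.2
17.60123870978348 [-0.84  0.29  0.79  2.07 -0.27  0.88 -1.17]
[0.471272 0.035436] [array([14.55,  0.18,  0.2 ]), array([0.4, 0. , 0. ])]
[[257.14274105 145.00591732]] [[ 0.29   0.926  0.243  0.539]
 [-0.957  0.281  0.073  0.058]
 [-0.    -0.253  0.967  0.315]
 [ 0.     0.     0.     1.   ]]
```

View pics/w6.png

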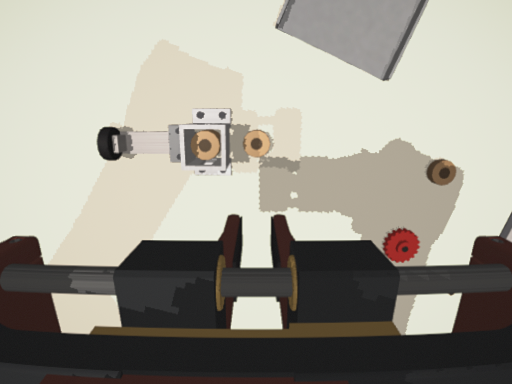

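The wrist view shows the tip at (257,144), within a pixel of the prediction, with the fingers lined up behind it. The magazine still holds a tip, and the tray mouth is at the upper right. I'll lower beside the tip.

```bash
python3 -m crank '[[[0,0,0],[4,0.2,0.2],0.6],[[0,0,0],[8,0.2,0.2],0.6],[[0,0,0],[11,0.2,0.2],0.6],[[0,0,0],[13,0.2,0.2],0.6],[[0,0,0],[14,0.2,0.2],0.6],[[0,0,0],[14.4,0.2,0.2],0.6],[[0,0,0],[14.5,0.2,0.2],0.6],[[0,0,0],[14.5,0.2,0.2],0.6],[[0,0,0],[14.5,0.2,0.2],0.6],[[0,0,0],[14.5,0.2,0.2],0.6]]'
python3 -m crank '[[[0,0,0],[0,0,-0.5],0.6],[[0,0,0],[0,0,-1],0.6],[[0,0,0],[0,0,-1.5],0.6],[[0,0,0],[0,0,-2],0.6],[[0,0,0],[0,0,-2.5],0.6],[[0,0,0],[0,0,-3],0.6],[[0,0,0],[0,0,-3.4],0.6],[[0,0,0],[0,0,-3.8],0.6],[[0,0,0],[0,0,-4],0.6],[[0,0,0],[0,0,-4],0.6]]'
python3 - <<'E'
from h import *
im=robot.get_image("wrist")[:,:,::-1];cv2.imwrite("pics/w7.png",im)
im=robot.get_image("scene")[:,:,::-1];cv2.imwrite("pics/s7.png",cv2.resize(im[130:280,180:380],None,fx=4,fy=4))
E
```

```text
t: 10.5
position: [0.4718, 0.0342, 0.0073]
eef_rot: [2.066, 0.304, -2.063]
wrist_force: [0.2, 0.6, -0.6]
gripper_width: 0.202
t: 11.5
position: [0.5099, 0.0454, 0.0066]
eef_rot: [2.065, 0.303, -2.064]
wrist_force: [-0.3, -0.1, -0.7]
gripper_width: 0.203
```

View pics/w7.png

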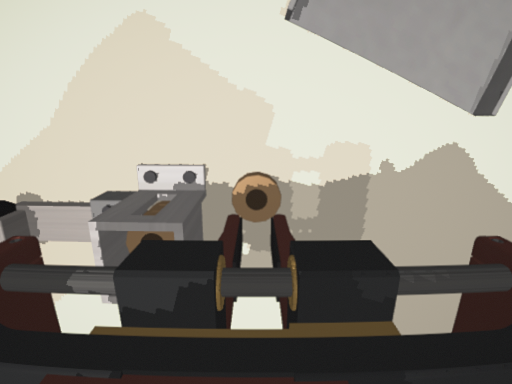

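View pics/s7.png

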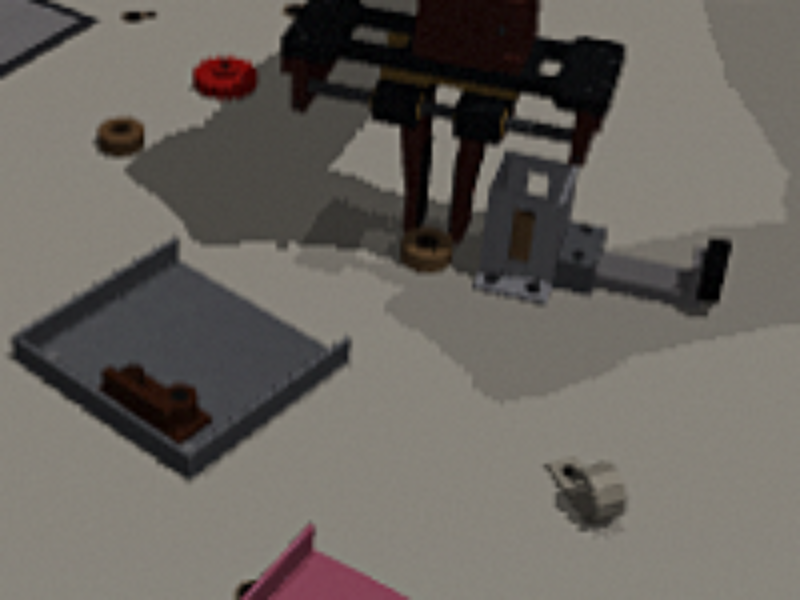

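The tip sits in the cradle between the fingertips: scene crop (427,250), wrist (256,198). I'll push on another 3.5 cm, then swing the fingers about the tip to aim at the tray.

```bash
python3 -m crank '[[[0,0,0],[0,0,-0.5],0.6],[[0,0,0],[0,0,-1],0.6],[[0,0,0],[0,0,-1.5],0.6],[[0,0,0],[0,0,-2],0.6],[[0,0,0],[0,0,-2.5],0.6],[[0,0,0],[0,0,-2.9],0.6],[[0,0,0],[0,0,-3.3],0.6],[[0,0,0],[0,0,-3.5],0.6],[[0,0,0],[0,0,-3.5],0.6],[[0,0,0],[0,0,-3.4],0.6]]'
python3 -m crank '[[[8,0,0],[0,-0.31,0],0.6],[[16,0,0],[0,-0.61,-0.07],0.6],[[24,0,0],[0,-0.89,-0.17],0.6],[[32,0,0],[0,-1.17,-0.31],0.6],[[40,0,0],[0,-1.41,-0.5],0.6],[[48,0,0],[0,-1.63,-0.71],0.6],[[55,0,0],[0,-1.8,-0.92],0.6],[[55,0,0],[0,-1.8,-0.92],0.6],[[55,0,0],[0,-1.8,-0.92],0.6],[[55,0,0],[0,-1.8,-0.92],0.6]]'
python3 - <<'E'
from h import *
s=robot.read_state();M=R.from_rotvec(s["eef_rot"]).as_matrix();print(s["qpos"].round(2));d=-M[:,2];print("push yaw",np.degrees(np.arctan2(d[1],d[0])),"tip~",s["position"]+.022*d)
im=robot.get_image("wrist")[:,:,::-1];cv2.imwrite("pics/w8.png",im)
im=robot.get_image("scene")[:,:,::-1];cv2.imwrite("pics/s8.png",cv2.resize(im[130:280,180:380],None,fx=4,fy=4))
E
```

```text
t: 12.6
position: [0.5421, 0.0551, 0.0066]
eef_rot: [2.065, 0.303, -2.065]
wrist_force: [-0.3, -0.4, 0.8]
gripper_width: 0.199
t: 13.6
position: [0.5457, 0.0749, 0.0067]
eef_rot: [-1.837, 0.635, 1.838]
wrist_force: [0.0, -0.2, -0.2]
gripper_width: 0.2
[-0.82  0.73  0.83  2.   -0.79  0.77 -1.75]
push yaw -38.140010114610206 tip~ [0.56296262 0.06131751 0.00668169]
```

View pics/w8.png

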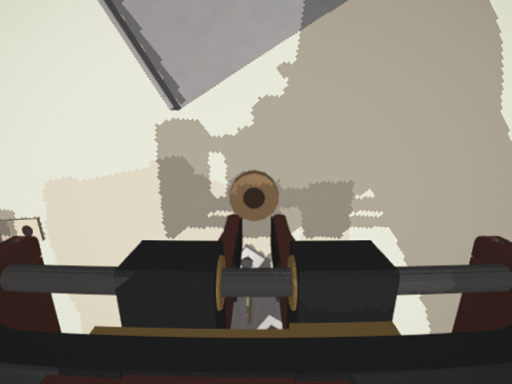

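View pics/s8.png

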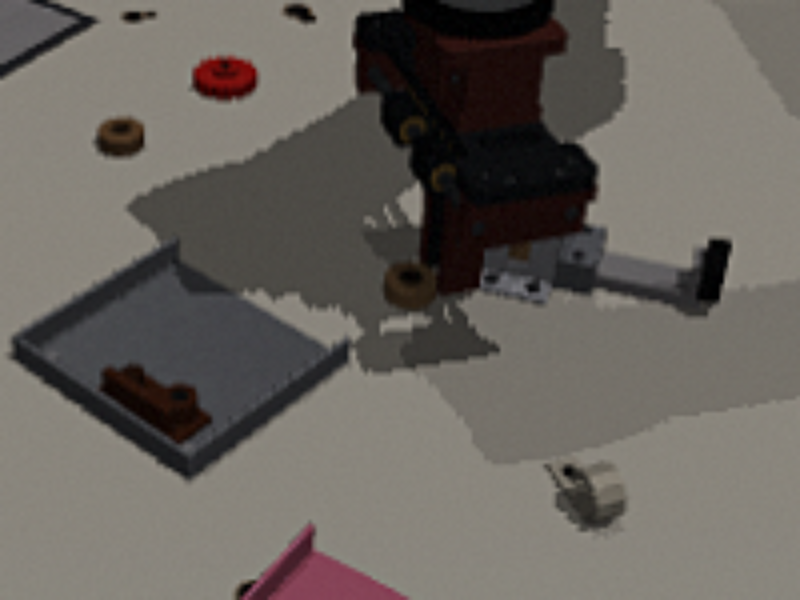

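The tip is still cradled (wrist (254,196)), and the line ahead runs into the tray mouth, clear of the wall end at (178,107). Push is 13 cm, in two halves.

```bash
python3 -m crank '[[[0,0,0],[0,0,-0.5],0.6],[[0,0,0],[0,0,-1.2],0.6],[[0,0,0],[0,0,-1.9],0.6],[[0,0,0],[0,0,-2.6],0.6],[[0,0,0],[0,0,-3.3],0.6],[[0,0,0],[0,0,-4],0.6],[[0,0,0],[0,0,-4.7],0.6],[[0,0,0],[0,0,-5.4],0.6],[[0,0,0],[0,0,-6],0.6],[[0,0,0],[0,0,-6.5],0.6]]'
python3 - <<'E'
from h import *
s=robot.read_state();M=R.from_rotvec(s["eef_rot"]).as_matrix();print(s["qpos"].round(2));d=-M[:,2];print("push yaw",np.degrees(np.arctan2(d[1],d[0])),"tip~",s["position"]+.022*d)
im=robot.get_image("wrist")[:,:,::-1];cv2.imwrite("pics/w9.png",im)
E
```

```text
t: 14.7
position: [0.5973, 0.0344, 0.0066]
eef_rot: [-1.836, 0.637, 1.836]
wrist_force: [0.7, 1.0, 0.1]
gripper_width: 0.198
[-0.7   0.79  0.82  1.88 -0.78  0.83 -1.71]
push yaw -38.28673068328066 tip~ [0.61458456 0.02074957 0.00664958]
```

View pics/w9.png

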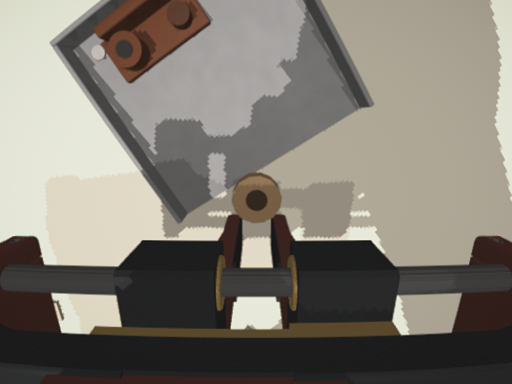

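The tip at wrist (257,199) is entering the mouth, midway between the wall ends (182,220) and (372,105). The shoe is well ahead at (150,40). I'll continue.

```bash
python3 -m crank '[[[0,0,0],[0,0,-0.7],0.6],[[0,0,0],[0,0,-1.4],0.6],[[0,0,0],[0,0,-2.1],0.6],[[0,0,0],[0,0,-2.8],0.6],[[0,0,0],[0,0,-3.5],0.6],[[0,0,0],[0,0,-4.2],0.6],[[0,0,0],[0,0,-4.9],0.6],[[0,0,0],[0,0,-5.6],0.6],[[0,0,0],[0,0,-6.2],0.6],[[0,0,0],[0,0,-6.5],0.6]]'
python3 -m crank '[[[0,0,0],[0,0,0.3],0.6],[[0,0,0],[0,0,0.8],0.6],[[0,0,0],[0,0,1.5],0.6],[[0,0,0],[0,0,2],0.6],[[0,0,0],[0,0,2],0.6],[[0,0,0],[-2,0,2],0.6],[[0,0,0],[-5,0,2],0.6],[[0,0,0],[-9,0,2],0.6],[[0,0,0],[-13,0,2],0.6],[[0,0,0],[-15,0,2],0.6]]'
python3 - <<'E'
from h import *
c=robot.calibration("wrist");im=robot.get_image("wrist")[:,:,::-1];cv2.imwrite("pics/w10.png",im)
im=robot.get_image("scene")[:,:,::-1];cv2.imwrite("pics/s10.png",cv2.resize(im[130:280,180:380],None,fx=4,fy=4))
print(proj("wrist",[[.664,-.018,.012]],c)); np.save("c10.npy",c,allow_pickle=True)
E
```

```text
t: 15.75
position: [0.6484, -0.0061, 0.0066]
eef_rot: [-1.836, 0.638, 1.836]
wrist_force: [0.2, 0.3, -0.5]
gripper_width: 0.205
t: 16.75
position: [0.6334, 0.0064, 0.1602]
eef_rot: [-1.839, 0.636, 1.832]
wrist_force: [-0.3, 0.1, 0.1]
gripper_width: 0.205
[[257.25206354 145.65055205]]
```

View pics/w10.png

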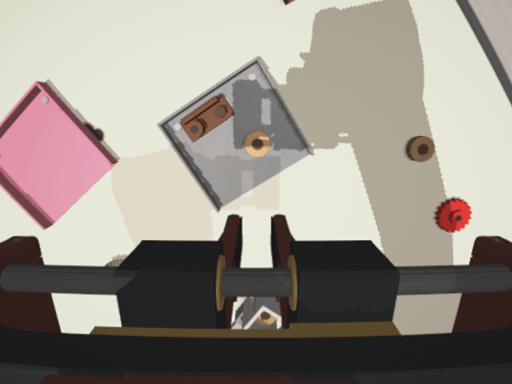

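View pics/s10.png

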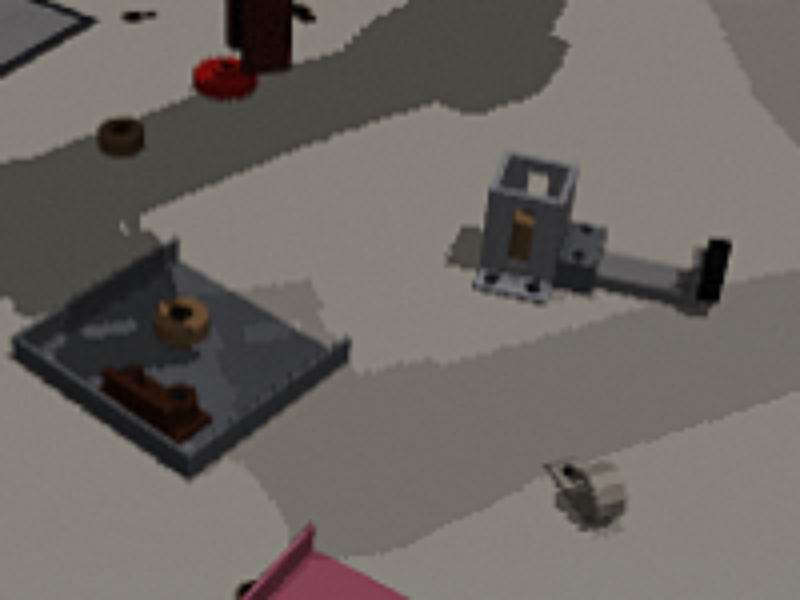

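The tip lies flat in the tray at wrist (257,144) and scene crop (181,321). The shoe, worn tip, wheel and clip are at the same pixels as before, and the knob is out. I'll do one numeric check, then hand in.

```bash
python3 - <<'E'
from h import *
c=np.load("c10.npy",allow_pickle=True).item()
cs=np.array([plane("wrist",p,.016,c)[:2] for p in [(219,209),(312,153),(259,57),(160,124)]])
t=plane("wrist",(257,144),.012,c)[:2]
o=cs.mean(0);x=(cs[2]+cs[3]-cs[0]-cs[1])/2;print(np.linalg.norm(x),np.linalg.norm(cs[0]-cs[1]));x/=np.linalg.norm(x)
print(t,"tray frame x,y",(t-o)@x,(t-o)@np.array([-x[1],x[0]]))
print(robot.read_state()["wrist_force"]); robot.finish_job()
E
```

```text
0.11572262842278724 0.12453252250858439
[ 0.66561686 -0.01891556] tray frame x,y -0.017406183539089824 -0.014963062100324298
[ 0.0170609  -0.25707642 -0.30294841]
the job is handed in; nothing more can be done
```

I pushed the knob in once and let it spring back, and exactly one tip came out. I then slid that tip along the counter with the partly open fingertips, through the tray's open front, and handed the job in at about 17 s. The job reports no verdict, so what follows rests on my own checks.

- **Knob stroke:** the force rose from about 8.6 N, near the full-in spring load, to about 16 N against the end stop. I took that as fully in. The last scene picture shows the knob back out.
- **Tip in the tray:** the last wrist picture puts it at about x = -17 mm, y = -15 mm in the tray frame, well inside the limits, and it looks flat. I judged it flat and still by eye only.
- **Other parts:** the shoe, worn tip, wheel and clip were at the same places in the last scene picture as before the slide. I compared them by eye, not by measurement. The tips left in the magazine show in the side slot and from above, but I did not count them.
- **Disagreement:** the tray measured about 116 x 125 mm in the last wrist picture, against the 120 x 130 mm given. I put this down to picking corners by hand. The error of a few millimetres is small against the tip's margin.

At hand-in the gripper was clear at 160 mm height, with wrist force near zero.

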